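# Register a heat sink on the inspection microscope's stage

## Robot

A 6-joint arm with a two-finger parallel gripper is mounted at the origin on the work surface. World frame = base frame: x ahead of the robot, y to its left, z up, the work surface at z = 0. Lengths are in mm, angles in rad, forces in N, time in s.
With the tool pointing down it reaches from about 275 to 1000 mm from the base axis. Payload 8.4 kg.
Tool frame: the origin (TCP) lies between the finger pads; the fingertips stand r.tips_ahead ahead of it and the grasp point (between the pads) lies 6 mm ahead of it (r.tips_ahead is the distance from the TCP to the fingertips, in mm); z points along the fingers, y is the line along which they close (so a half turn about z gives the same grasp; the last joint's range is limited). The gripper opens to 85 mm and grips with 20 to 120 N. Pads are 22 mm wide; open, the fingers measure 114 mm over their backs; the gripper's body (76 mm by 85 mm) begins 54 mm behind the grasp point. The pads swing forward as they close: fully open they stand 13 mm farther back than shut.
Start: joints at [1.162, 0.353, 1.633, -0, 1.155, -0.002], TCP at [247.294, 573.998, 256.281] pointing down, gripper open.
Joint ranges: [-2.63, 2.63], [-0.92, 2.1], [0.06, 2.66], [-1.3, 4.44], [0, 2.69], [-3.02, 3.02]. Speed limits (rad/s): [2.22, 2.22, 2.79, 3.14, 3.14, 3.14].

## Interface

Orientations are given as [roll, pitch, yaw] about the fixed x, y, z axes, in that order (R = Rz(yaw) Ry(pitch) Rx(roll)).
In Python, from rig import r gives the robot as it stands.
- The arm moves only by the tool carry_out, never from a script. Its arguments are lists of equal length, an entry for each row: "delta_pos": the shift along the tool's x, y, z in m, a list of three; "rot": the turn, a rotation vector about the tool's x, y, z in degrees, a list of three. A call has 1 to 8 rows; each row is the pose to reach, as a shift and turn from the pose commanded when the call began, along the tool's axes at that moment; what a row does not reach only later rows make up. A row lasts 1/8 s, in which the tool goes at most 62.5 mm and 10.7 degrees, less where a joint would pass 70% of its speed; a pose out of reach is approached as far as the arm can. A call with a gripper value outside its range is refused whole. "claw" is the finger opening in m, from 0 to 0.0854, set as the call begins (left out, the last holds). The fingers move at their own pace and stop on an object; "grip_force" is the grip in N (left out, the last holds). Time passes only in rows, so rows that repeat a pose let the fingers close. It gives the time, the measured TCP pose, the force, the opening and the grip force at its end, in the units of the state.
- r.sense(): the state, without advancing time (a new reading comes with each control period).
- r.grab_frame(name): name is "scene" or "top" or "wrist"; returns the picture (400x640x3 uint8, blue, green, red); there is no depth.
- r.camera_info(name): a dict with "fx", "fy", "cx", "cy" (pixels), "distortion" ([k1, k2, p1, p2, k3] as OpenCV has them; the pictures are not rectified), "pose" (4x4, takes a point from camera to world coordinates); the wrist camera has in their place "hand_eye" (4x4, takes a point from camera to tool coordinates, whose origin is the TCP and whose axes are the flange's). Camera axes: x right, y down, z forward; pixel columns grow to the right and rows downward; lengths in mm; the calibration is good to about 2 mm. A picture is of the moment at which its call begins: read the wrist's pose just before it. camera_info takes no time and is no camera call.
- r.sign_off(): hands the job in; it is judged then, once.
Trained networks look in the newest picture that a camera, given by its name, has taken for a name from the list of things; names that differ only in an ending like _2 or _b are one class to them, and where a whole thing is asked for, a point or a joint stands for the part that bears it (a point fixed in the world has none). Each returns a list of dicts, best first, with "p" (0 to 1); they miss things now and then, are a little off and sometimes report something else, mostly with a low value. They report only what shows in the picture. A call takes as long as a camera call. They do not tell look-alikes from the thing itself.
- r.recognise(thing, camera): "box" ([left, top, right, bottom] in pixels, round what is visible of it).
- r.cut_out(thing, camera): "mask" (400x640 bool, what is visible of it) and "box" ([left, top, right, bottom] in pixels, round what is visible of it).
The state is a dict: "clock": time; "qpos": joint angles; "qvel": joint speeds; "joint_efforts": joint torques, N m; "eef_pos": TCP position; "tcp_rot": TCP orientation; "contact_force": force on the tool from outside, world axes, zero at the start; "wrist_torque": the same for the moment, N m; "opening": opening from 0.0 (shut) to 1.0 (fully open); "grasp_force": force on a finger pad.
Only numpy, scipy, OpenCV 4.12 (cv2) and the standard library are available. Lean on these libraries where they do the work, as an engineer would, in place of code of your own. Each camera call takes 0.05 s, during which the arm holds its last target. There are 200 camera calls.

## Task

The finned aluminium heat sink is lying loose on the stage under the inspection microscope, off its stops. Push it fully home against both stops, its long rear side flush along the rail at the back of the stage and its left end touching the end stop, so the drilled holes can be measured, then let go of it and draw back. Do not knock the microscope or its ring light, which hang low over the stage, and leave the foam tray, the screwdriver and the solder reel where they are.

Things in the scene. Friction and masses are not known exactly. Their poses are not given: they have to be found in the camera images.
- heatsink: Bright aluminium heat sink bar, loose, about 0.16 kg, 44 (x) by 110 (y) by 25 mm (z), lying on its crosswise fins, flat drilled face up; treat its outer sides as flat. Origin at the centre of its underside; its long side runs along its y. When home, its axes point as the stand's and it lies centred under the lens, at stand x = 0, y = 0, z = 27 mm.
- stand: Fixed microscope stand. Origin on the bench under the lens axis; x to the back of the stage (away from the robot), y left, z up. White base plate 12 mm thick: x -135 to 155, y -155 to 175 mm. On it the dark steel stage, flat top 27 mm above the bench: x -105 to 50, y -130 to 85 mm. Two bright steel stops stand on it; its near (-x) and right (-y) sides are open.
- rail_face (a point): Rear rail, the long stop at the back: middle of its working face, which looks to stand -x, at its foot on the stage (stand x = 22, y = -10, z = 27 mm). Axes as the stand's. The rail is 100 mm long along y, 14 mm thick, 14 mm high.
- endstop_face (a point): End stop, the short stop at the left: middle of its working face, which looks to stand -y, at its foot on the stage (stand x = -3, y = 55, z = 27 mm). Axes as the stand's. It is 30 mm long along x, 14 mm thick, 14 mm high.
- stop_corner (a point): Point on the stage top where the lines of the two stop faces cross (stand x = 22, y = 55, z = 27 mm). Axes as the stand's. With the heat sink home, its origin is at x = -22, y = -55, z = 0 mm from this point.
- scope: The microscope on the stand, fixed, not to be knocked; origin and axes are the stand's. Lens barrel to 45 mm in diameter on the vertical line x = y = 0, above it a holder (62 mm in diameter, 237 to 265 mm above the bench) and a camera (46 mm square, up to 356 mm). An arm 220 to 282 mm above the bench, with knobs 43 mm either side of it, leads back and left to the pillar.
- light (a point): Centre of the underside of the black ring light: 72 mm in diameter, 20 mm high, 125 mm above the stage top (152 mm above the bench). Beside the heat sink there is no room under it for an upright gripper: lean the gripper 30 to 45 degrees from vertical, its body back towards the near side (stand -x), fingers pointing forward and down.
- pillar (a point): Top of the round steel pillar, 25 mm in diameter, 364 mm high, behind and left of the stage (stand x = 110, y = 130 mm).
- tray: White foam tray 170 by 140 by 35 mm with black knobs in it, loose bystander at the right; origin at the centre of its underside.
- screwdriver: Screwdriver with orange handle lying at the left, loose bystander.
- solder: Reel of solder, 52 mm in diameter, 40 mm high, standing on the bench right of the stand, loose bystander; origin at the centre of its underside.
There are look-alikes about, which are no part of the job. Leave any black or blue look-alike of the heatsink alone.

How it is judged (in metres and radians):
At the end, for the whole second after the job is handed in: The heat sink lies flat on the stage, drilled face up and at rest, its long side within 2 mm of the rear rail and parallel to it within 0.025 rad (1.4 degrees), its left end within 2 mm of the end stop (x of heatsink in the frame of stop_corner between -0.024 and -0.02 m and y of heatsink in the frame of stop_corner between -0.057 and -0.053 m and z of heatsink in the frame of stop_corner between -0.002 and 0.002 m and angle between the x axis of heatsink and the x axis of stop_corner, either way round below 0.025 rad and angle between heatsink's own z axis and vertical below 0.03 rad and linear speed of heatsink below 0.005 m/s); the robot touches nothing.
It fails at once if the microscope or its ring light is knocked (more than 3 N) (contact force between scope and anything else above 3 N).
It fails at once if the foam tray is shifted by more than 15 mm (distance of tray from where it was at the start of the episode above 0.015 m).
It fails at once if the screwdriver is shifted by more than 15 mm (distance of screwdriver from where it was at the start of the episode above 0.015 m).
It fails at once if the solder reel is shifted by more than 15 mm (distance of solder from where it was at the start of the episode above 0.015 m).
It also fails if it takes over 67 s, if anything falls off the work surface, if the arm or the gripper's body presses on something with over 40 N, if the wrist force passes 120 N, or if a joint passes its speed limit or range.

## Working session

There is one attempt and no reset: what is moved stays moved. The work goes in short steps, Python scripts to look and compute and a tool call to move; the robot and the scene stay as the last step left them, time stands still between calls to the robot, and variables do not carry over. Pictures are saved under pics/ and viewed, at most 10 in all, crops included, and the job is handed in when it is done.

Besides the shell and the picture viewer there is one more tool, called after "Call:" as name(argument=value, ...) on one line, values as JSON. carry_out: Moves the arm, as the interface text tells. Its arguments: {"type":"object","properties":{"delta_pos":{"type":"array","items":{"type":"array","items":{"type":"number"}}},"rot":{"type":"array","items":{"type":"array","items":{"type":"number"}}},"claw":{"type":"number"},"grip_force":{"type":"number"}},"required":["delta_pos","rot"]}

```bash
mkdir -p pics; ls; python3 - <<'E'
from rig import r
import cv2,numpy as np
print(r.sense(), r.tips_ahead)
for c in ("scene","top","wrist"):
    im=r.grab_frame(c); cv2.imwrite(f"pics/{c}0.png",im)
    print(c,r.camera_info(c))
    for t in ("heatsink","stand","tray","screwdriver","solder","light"):
        try: print(t,[(np.round(d["box"]).tolist(),round(d["p"],2)) for d in r.recognise(t,c)])
        except Exception as e: print(t,e)
a=[cv2.imread(f"pics/{c}0.png") for c in ("scene","top")]
E
```

```text
pics
{'clock': 0.0, 'qpos': array([ 1.16159211e+00,  3.53629226e-01,  1.63414339e+00,  2.07045794e-05,
        1.15520805e+00, -2.40910556e-03]), 'qvel': array([ 0.0018617 , -0.00114193,  0.00078167, -0.00020054,  0.00053308,
       -0.00082221]), 'joint_efforts': array([-6.17397154e-05, -6.05242538e+01, -3.42076313e+01,  7.11045891e-05,
        9.26282723e-03,  9.54760111e-07]), 'eef_pos': array([247.11373766, 573.5846167 , 255.56951965]), 'tcp_rot': array([-3.14020469e+00, -2.22743694e-05,  2.73478916e+00]), 'contact_force': array([-0.20673671, -0.55763809,  0.90067563]), 'wrist_torque': array([-0.03789849,  0.0581377 ,  0.02726964]), 'grasp_force': 0.0, 'opening': 0.9978088758404664} 25.0
scene {'fx': 493.8304280863162, 'fy': 493.8304280863162, 'cx': 319.85584494057383, 'cy': 199.85079090634554, 'distortion': array([0.02764809, 0.        , 0.        , 0.        , 0.        ]), 'pose': array([[-3.17382712e-01,  6.77019616e-01, -6.64012541e-01,
         1.86319265e+03],
       [ 9.48290135e-01,  2.29354004e-01, -2.19414132e-01,
         4.17394647e+02],
       [ 3.74626342e-03, -6.9
[... 1421 characters left out ...]
[-0.00718997,  0.        ,  0.        ,  0.        ,  0.        ]), 'hand_eye': array([[-4.05380497e-04, -9.64714500e-01, -2.63297873e-01,
         6.52595117e+01],
       [ 9.99999917e-01, -3.98756654e-04, -7.85959165e-05,
        -1.43458176e-01],
       [-2.91691587e-05, -2.63297883e-01,  9.64714581e-01,
        -1.17293045e+02],
       [ 0.00000000e+00,  0.00000000e+00,  0.00000000e+00,
         1.00000000e+00]])}
heatsink [([137.0, 356.0, 159.0, 381.0], 0.65), ([4.0, 345.0, 35.0, 381.0], 0.59)]
stand [([149.0, 379.0, 183.0, 400.0], 0.78)]
tray [([152.0, 379.0, 182.0, 400.0], 0.57)]
screwdriver [([293.0, 266.0, 331.0, 324.0], 0.74), ([150.0, 378.0, 183.0, 399.0], 0.6)]
solder []
light []
```

```bash
python3 - <<'E'
import cv2
im=cv2.imread("pics/top0.png")[120:290,170:490]; cv2.imwrite("pics/top0c.png",cv2.resize(im,None,fx=2.5,fy=2.5,interpolation=cv2.INTER_CUBIC))
E
```

```text
(no output)
```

View pics/top0c.png

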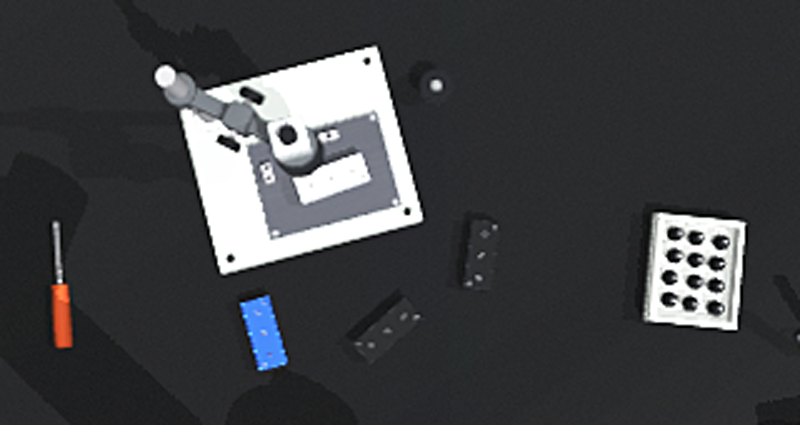

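View pics/scene0.png

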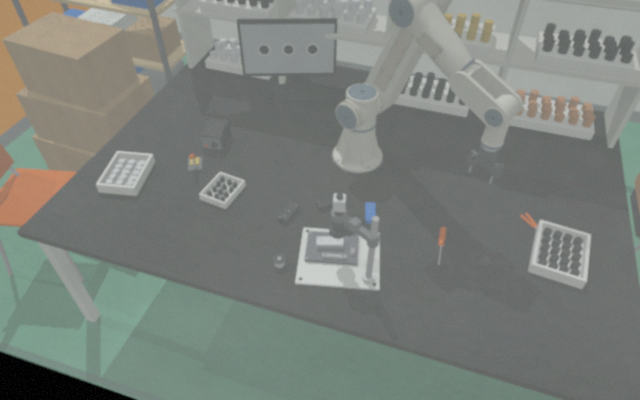

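```bash
cat > h.py <<'E'
import numpy as np, cv2
from scipy.spatial.transform import Rotation as Ro
from scipy.optimize import least_squares
from rig import r
def cam(name, s=None):
    c=r.camera_info(name); K=np.array([[c["fx"],0,c["cx"]],[0,c["fy"],c["cy"]],[0,0,1.]])
    if name=="wrist":
        s=s or r.sense(); T=np.eye(4); T[:3,:3]=Ro.from_euler("xyz",s["tcp_rot"]).as_matrix(); T[:3,3]=s["eef_pos"]
        P=T@c["hand_eye"]
    else: P=c["pose"]
    return K,c["distortion"],P
def proj(C,X):
    K,d,P=C; W=np.linalg.inv(P)
    return cv2.projectPoints(np.atleast_2d(X).astype(float),cv2.Rodrigues(W[:3,:3])[0],W[:3,3],K,d)[0][:,0]
def toplane(C,uv,z):
    K,d,P=C; n=cv2.undistortPoints(np.float64(uv).reshape(-1,1,2),K,d)[:,0]
    D=np.c_[n,np.ones(len(n))]@P[:3,:3].T; o=P[:3,3]
    return o+D*((z-o[2])/D[:,2])[:,None]
def s2w(st,X):  # stand pose (x,y,yaw) -> world
    X=np.atleast_2d(X).astype(float); c,s=np.cos(st[2]),np.sin(st[2])
    return np.c_[st[0]+c*X[:,0]-s*X[:,1], st[1]+s*X[:,0]+c*X[:,1], X[:,2]]
def w2s(st,X):
    X=np.atleast_2d(X).astype(float); c,s=np.cos(st[2]),np.sin(st[2]); d=X[:,:2]-st[:2]
    return np.c_[c*d[:,0]+s*d[:,1], -s*d[:,0]+c*d[:,1], X[:,2]]
def toolR(st,lean):  # tool y = stand y, body leaning back to -x
    a=np.radians(lean); z=[np.sin(a),0,-np.cos(a)]; y=[0,1,0]
    return Ro.from_euler("z",st[2])*Ro.from_matrix(np.c_[np.cross(y,z),y,z])
def move(p0,R0,p1,R1):
    return np.round(R0.inv().apply(np.array(p1)-p0)/1000,4), np.round((R0.inv()*R1).as_rotvec(degrees=True),2)
def fit_stand(C,uv,X,st0):
    f=lambda s:(proj(C,s2w(s,X))-uv).ravel()
    o=least_squares(f,st0,x_scale=[1,1,.01],loss="soft_l1"); return o.x,o.fun.reshape(-1,2)
E
python3 - <<'E'
from h import *
C=cam("top")
crop=np.array([[378,46],[220,273],[422,218],[272,240],[399,203],[375,112]])
uv=crop/2.5+[170,120]
X=[[155,-155,12],[-135,175,12],[-135,-155,12],[-105,85,27],[-105,-130,27],[50,-130,27]]
st,e=fit_stand(C,uv,X,[640,100,.26]); print(st,np.round(e,1))
hs=np.array([[294,179],[362,153],[371,179],[303,204]])/2.5+[170,120]
print(w2s(st,toplane(C,hs,52)))
for n,p in(("solder",[436,85]),("tray",[695,270]),("blue",[263,332]),("blk",[480,253])):print(n,toplane(C,np.array([p])/2.5+[170,120],20))
p0=np.array([247.294,573.998,256.281]);R0=Ro.from_euler("xyz",r.sense()["tcp_rot"])
p1=s2w(st,[-120,0,170])[0]; print(p1,move(p0,R0,p1,toolR(st,35)))
E
```

```text
[6.39260264e+02 8.78400200e+01 2.34077630e-01] [[-1.2 -0.3]
 [ 0.2 -0.1]
 [-0.1  0.6]
 [-0.9 -0.1]
 [ 1.2  0.7]
 [ 0.7 -0.7]]
[[-24.85329251  22.51085729  52.        ]
 [-12.74575024 -89.81830336  52.        ]
 [-55.51235112 -92.95068198  52.        ]
 [-66.04861026  18.7943868   52.        ]]
solder [[ 757.34231247 -122.59099079   20.        ]]
tray [[ 452.28916116 -525.24494289   20.        ]]
blue [[372.87772908 160.30968175  20.        ]]
blk [[ 488.3424031 -184.1766634   20.       ]]
[522.53282034  60.0065158  170.        ] (array([-0.4562, -0.3631,  0.0863]), array([-11.21, -33.78, -35.56]))
```

Call:
carry_out(delta_pos=[[-0.05, -0.04, 0.0], [-0.1, -0.08, 0.0], [-0.15, -0.12, 0.0], [-0.2, -0.16, 0.0], [-0.25, -0.2, 0.0], [-0.3, -0.24, 0.02], [-0.35, -0.28, 0.04], [-0.4, -0.32, 0.06]], rot=[[-1, -3, -3], [-2, -6, -6], [-3, -9, -9], [-4, -13, -13], [-5, -17, -17], [-7, -21, -21], [-8, -25, -26], [-10, -29, -31]], claw=0.0854)

```text
clock: 2.05
eef_pos: [472.0, 152.3, 206.0]
tcp_rot: [3.103, 0.508, -3.022]
contact_force: [0.8, 1.1, -0.2]
opening: 1.001
grasp_force: 0.0
```

```bash
python3 - <<'E'
from h import *
st=[639.3,87.8,.234]; s=r.sense(); print(s["qpos"],s["eef_pos"],s["tcp_rot"])
p1=s2w(st,[-120,0,170])[0]; print(move(s["eef_pos"],Ro.from_euler("xyz",s["tcp_rot"]),p1,toolR(st,35)))
E
```

```text
[ 0.3584348   0.03369935  2.28282563 -0.23982733  0.33018633 -1.13496166] [472.01289737 152.29818393 205.99926685] [ 3.10276422  0.50769573 -3.02158641]
(array([-0.0167, -0.0996,  0.0467]), array([-1.25, -5.8 , -5.65]))
```

Call:
carry_out(delta_pos=[[-0.008, -0.05, 0.02], [-0.017, -0.1, 0.046], [-0.017, -0.1, 0.046]], rot=[[-0.6, -3, -3], [-1.2, -5.8, -5.6], [-1.2, -5.8, -5.6]])

```text
clock: 2.42
eef_pos: [498.0, 111.3, 183.6]
tcp_rot: [3.084, 0.562, -2.948]
contact_force: [-0.5, 0.0, 0.3]
opening: 0.998
grasp_force: 0.0
```

```bash
python3 - <<'E'
from h import *
s=r.sense(); print(s["qpos"],s["eef_pos"],s["tcp_rot"])
C=cam("wrist",s); im=r.grab_frame("wrist"); cv2.imwrite("pics/w1.png",im)
st=np.array([639.3,87.8,.234])
X=[[-135,175,12],[-135,-155,12],[-105,85,27],[-105,-130,27],[50,-130,27],[22,40,41],[22,-60,41],[-18,55,41],[12,55,41],[-18,69,41]]
print(np.round(proj(C,s2w(st,X))))
for d in r.recognise("heatsink","wrist"): print(d)
cv2.imwrite("pics/w1r.png",cv2.rotate(im,cv2.ROTATE_180))
E
```

```text
[ 0.17509067  0.09737476  2.31423094  0.37973898  0.18217839 -1.96079159] [498.0140333  111.28995321 183.57758423] [ 3.08439932  0.56152302 -2.94768133]
[[452.  84.]
 [ 75.  97.]
 [351. 126.]
 [115. 135.]
 [182. 234.]
 [310. 224.]
 [228. 227.]
 [321. 201.]
 [322. 218.]
 [334. 201.]]
{'box': [177.0, 167.0, 295.0, 218.7], 'p': 0.88}
{'box': [387.5, 0.0, 464.9, 26.0], 'p': 0.84}
{'box': [227.6, 231.8, 398.9, 334.9], 'p': 0.39}
```

View pics/w1r.png

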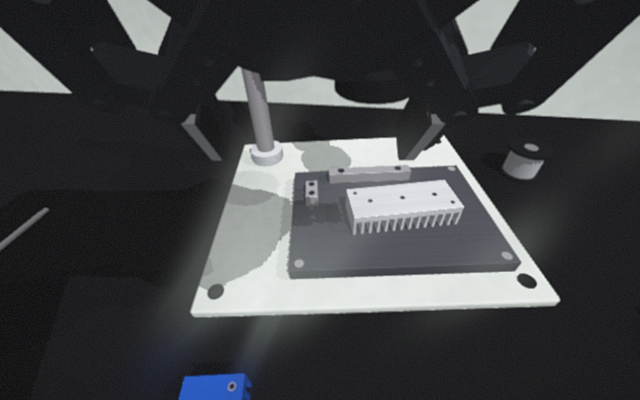

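```bash
python3 - <<'E'
import cv2
im=cv2.imread("pics/w1r.png")[150:290,275:535]; cv2.imwrite("pics/w1c.png",cv2.resize(im,None,fx=3,fy=3,interpolation=cv2.INTER_CUBIC))
E
```

```text
(no output)
```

View pics/w1c.png

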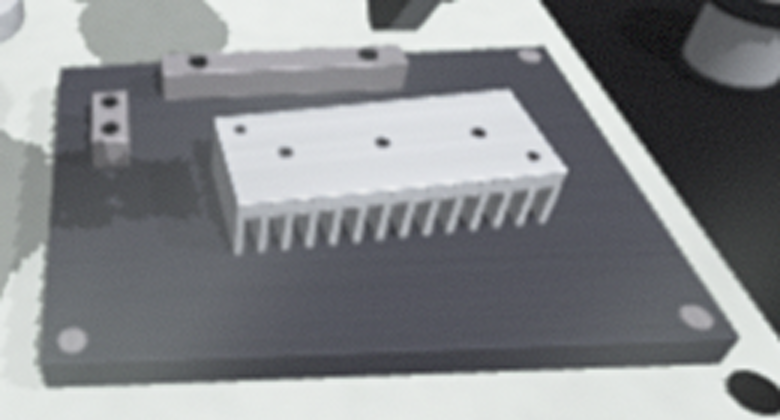

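```bash
python3 - <<'E'
from h import *
s=r.sense(); print(s["clock"],s["qpos"],s["qvel"],s["eef_pos"],s["tcp_rot"])
s0=dict(eef_pos=np.array([498.014,111.29,183.578]),tcp_rot=np.array([3.08439932,.56152302,-2.94768133]))
crop=np.array([[62,68],[42,365],[738,338],[543,47],[164,72],[406,63],[166,100],[405,89],[128,136]])
X=[[50,85,27],[-105,85,27],[-105,-130,27],[50,-130,27],[22,40,41],[22,-60,41],[22,40,27],[22,-60,27],[-18,55,41]]
f=lambda c:np.array([639-275,399-150])-np.array(c)/3
hs=f([[214,118],[512,91],[567,170],[238,207]])
for S in (s0,s):
    C=cam("wrist",S)
    st,e=fit_stand(C,f(crop),X,[640,90,.234]); print(st,np.round(e,1).tolist())
    h=w2s(st,toplane(C,hs,52)); print(np.round(h,1), h.mean(0), w2s(st,toplane(C,f([[237,252],[545,222]]),27)).round(1).tolist())
E
```

```text
2.525 [ 0.17510131  0.09791061  2.31413795  0.37651157  0.18266431 -1.95650127] [ 0.0340293  -0.0131831  -0.00601231 -0.22872482  0.02926757  0.33671044] [497.86440185 111.15035573 183.22773402] [ 3.08407194  0.56034607 -2.94894665]
[6.41195782e+02 8.78529136e+01 2.33388252e-01] [[0.9, 1.0], [0.6, 0.7], [-1.9, 0.2], [-0.7, 1.1], [0.3, -0.4], [-1.0, 0.2], [0.9, 0.0], [0.8, -0.2], [-0.3, -1.1]]
[[-20.8  23.8  52. ]
 [-12.6 -86.2  52. ]
 [-54.8 -89.   52. ]
 [-65.6  20.5  52. ]] [-38.4411039  -32.71175691  52.        ] [[-63.2, 19.2, 27.0], [-54.9, -89.2, 27.0]]
[6.40364231e+02 8.75256393e+01 2.32942993e-01] [[1.0, 1.1], [0.7, 0.5], [-2.4, 0.2], [-0.9, 1.3], [0.3, -0.3], [-1.1, 0.3], [0.9, 0.1], [0.7, -0.1], [-0.2, -1.1]]
[[-20.8  23.8  52. ]
 [-12.8 -85.9  52. ]
 [-54.9 -88.7  52. ]
 [-65.6  20.5  52. ]] [-38.50691584 -32.54345283  52.        ] [[-63.1, 19.2, 27.0], [-55.0, -89.0, 27.0]]
```

```bash
cat >> h.py <<'E'
ST=np.array([640.6,87.6,.233])
def go(tip,lean,ahead=25,cur=None):
    s=r.sense(); R0=Ro.from_euler("xyz",s["tcp_rot"]); R1=toolR(ST,lean)
    p1=s2w(ST,tip)[0]-R1.apply([0,0,ahead]); return move(s["eef_pos"],R0,p1,R1)
def where():
    s=r.sense(); R=Ro.from_euler("xyz",s["tcp_rot"]); print("t",s["clock"],"tip",w2s(ST,s["eef_pos"]+R.apply([0,0,r.tips_ahead])).round(1)[0],"ahead",r.tips_ahead,
     "q",s["qpos"].round(2),"F",(Ro.from_euler("z",-ST[2]).apply(s["contact_force"])).round(1),"op",round(s["opening"],3),
     "err",(toolR(ST,33).inv()*R).as_rotvec(degrees=True).round(1))
E
python3 -c "
from h import *
where(); print(go([-110,-33,85],33))"
```

```text
t 2.525 tip [-120.1   56.8  162.1] ahead 25.0 q [ 0.18  0.1   2.31  0.38  0.18 -1.96] F [ 0.7 -0.3  0.3] op 1.003 err [-2.1  0.8  2. ]
(array([ 0.0297, -0.0924,  0.0674]), array([ 2.05, -0.84, -1.97]))
```

Call:
carry_out(delta_pos=[[0.008, -0.025, 0.015], [0.016, -0.05, 0.035], [0.024, -0.075, 0.055], [0.03, -0.092, 0.067], [0.03, -0.092, 0.067], [0.03, -0.092, 0.067]], rot=[[0.5, -0.2, -0.5], [1, -0.4, -1], [1.5, -0.6, -1.5], [2, -0.8, -2], [2, -0.8, -2], [2, -0.8, -2]], claw=0.055)

```text
clock: 3.28
eef_pos: [532.2, 32.2, 124.4]
tcp_rot: [-3.14, 0.546, -2.907]
contact_force: [0.0, 0.5, 0.5]
opening: 0.642
grasp_force: 0.0
```

```bash
python3 -c "
from h import *
where(); print(go([-110,-33,85],33)); print(go([-95,-33,50],33))
cv2.imwrite('pics/w2.png',cv2.rotate(r.grab_frame('wrist'),cv2.ROTATE_180))"
```

```text
t 3.275 tip [-105.3  -28.9  103. ] ahead 25.0 q [-0.02  0.27  2.3   1.23  0.14 -3.01] F [0.2 0.4 0.5] op 0.642 err [ 0.1  1.7 -0.1]
(array([ 0.0141, -0.0041,  0.013 ]), array([-0.06, -1.73,  0.07]))
(array([ 0.0195, -0.0041,  0.0507]), array([-0.06, -1.73,  0.07]))
```

View pics/w2.png

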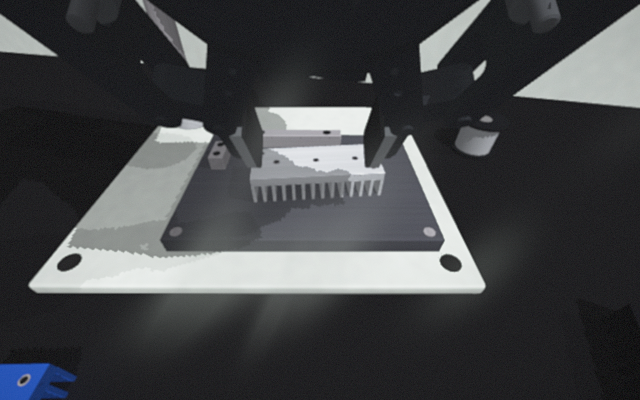

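```bash
cat >> h.py <<'E'
D=[([1.16159211,.353629226,1.63414339,2.07e-5,1.15520805,-.0024091],[247.114,573.585,255.57],[-3.1402,0,2.73479]),
([.3584348,.03369935,2.28282563,-.23982733,.33018633,-1.13496166],[472.013,152.298,205.999],[3.10276,.507696,-3.021586]),
([.17509067,.09737476,2.31423094,.37973898,.18217839,-1.96079159],[498.014,111.290,183.5776],[3.0844,.561523,-2.947681])]
def fk(q,L):
    h,L1,L2,d,a0,a,o=L; e=lambda ax,t:Ro.from_euler(ax,t)
    B=e("z",q[0]); F=B*e("y",q[1]+q[2]); W=F*e("z",q[3])*e("y",q[4])
    p=B.apply([a0,0,h])+(B*e("y",q[1])).apply([0,0,L1])+F.apply([a,0,L2])+W.apply([o,0,d])
    return p,W*e("z",q[5])*e("z",np.pi/2*SG)
SG=1
def ik(p,R,q0,L):
    f=lambda q:np.r_[(fk(q,L)[0]-p)/100,(R.inv()*fk(q,L)[1]).as_rotvec()]
    lo=[-2.63,-.92,.06,-1.3,0,-3.02];hi=[2.63,2.1,2.66,4.44,2.69,3.02]
    o=least_squares(f,np.clip(q0,np.array(lo)+.001,np.array(hi)-.001),bounds=(lo,hi)); return o.x,np.linalg.norm(o.fun)
E
python3 - <<'E'
import h; from h import *
s=r.sense(); data=D+[(s["qpos"],s["eef_pos"],s["tcp_rot"])]
for sg in (1,-1):
    h.SG=sg; print(sg,[np.round((Ro.from_euler("xyz",t).inv()*fk(q,[0]*7)[1]).as_rotvec(),3) for q,p,t in data])
f=lambda L:np.concatenate([fk(q,L)[0]-p for q,p,t in data]+[[.02*L[4],.02*L[5],.02*L[6]]])
o=least_squares(f,[180,600,570,250,0,0,0]); print(o.x.round(1),o.fun.round(1)); np.save("L.npy",o.x)
E
```

```text
1 [array([-0.,  0.,  0.]), array([0., 0., 0.]), array([-0., -0.,  0.]), array([0., 0., 0.])]
-1 [array([-0.   , -0.   , -3.142]), array([-0.   ,  0.   , -3.142]), array([ 0.   , -0.   , -3.142]), array([-0.   ,  0.   , -3.142])]
[296.1 567.6 494.9 317.8   1.3  59.6   1.2] [ 1.4 -0.6  0.2  0.6 -1.7 -0.3  0.1 -1.1 -0.3  0.2 -0.4  0.3  0.   1.2
  0. ]
```

```bash
python3 - <<'E'
from h import *
L=np.load("L.npy"); q0=np.array([0,.4,2.1,.3,.3,-1.9])
for lean in (28,31,34,38):
  for tip in ([-110,-33,103],[-95,-33,50],[-95,-33,36],[-31,-33,36],[-31,0,36],[-9,-110,80],[-9,-110,36],[-9,-70,36]):
    R=toolR(ST,lean); p=s2w(ST,tip)[0]-R.apply([0,0,25])
    q,e=min((ik(p,R,g,L) for g in (q0,[0,.4,2.1,1.2,.2,-2.9],[0,.4,2.1,-.5,.3,-1.2])),key=lambda t:t[1]); print(lean,tip,q.round(2),round(e,3))
E
```

```text
28 [-110, -33, 103] [-0.02  0.26  2.26  0.7   0.18 -2.49] 0.0
28 [-95, -33, 50] [-0.01  0.4   2.25  1.24  0.11 -3.02] 0.019
28 [-95, -33, 36] [-0.    0.43  2.24  1.24  0.1  -3.02] 0.039
28 [-31, -33, 36] [ 0.02  0.49  2.13  1.17  0.11 -2.92] 0.0
28 [-31, 0, 36] [ 0.09  0.48  2.14  1.14  0.07 -2.83] 0.0
28 [-9, -110, 80] [-0.12  0.44  2.03  0.68  0.26 -2.54] 0.0
28 [-9, -110, 36] [-0.12  0.53  2.04  0.98  0.2  -2.85] 0.0
28 [-9, -70, 36] [-0.04  0.51  2.07  0.98  0.15 -2.79] 0.0
31 [-110, -33, 103] [-0.03  0.26  2.3   1.2   0.15 -3.  ] 0.0
31 [-95, -33, 50] [-0.    0.4   2.25  1.24  0.11 -3.02] 0.072
31 [-95, -33, 36] [ 0.    0.43  2.24  1.25  0.1  -3.02] 0.092
31 [-31, -33, 36] [ 0.02  0.49  2.14  1.27  0.1  -3.02] 0.047
31 [-31, 0, 36] [ 0.09  0.48  2.15  1.33  0.06 -3.02] 0.046
31 [-9, -110, 80] [-0.13  0.45  2.06  1.    0.22 -2.87] 0.0
31 [-9, -110, 36] [-0.12  0.53  2.06  1.15  0.18 -3.02] 0.033
31 [-9, -70, 36] [-0.04  0.52  2.08  1.21  0.14 -3.02] 0.033
34 [-110, -33, 103] [-0.03  0.26  2.3   1.23  0.14 -3.02] 0.051
34 [-95, -33, 50] [-0.    0.4   2.25  1.25  0.1  -3.02] 0.125

[... 160 characters left out ...]
33  0.06 -3.02] 0.099
34 [-9, -110, 80] [-0.13  0.45  2.08  1.15  0.21 -3.02] 0.033
34 [-9, -110, 36] [-0.12  0.53  2.06  1.15  0.18 -3.02] 0.086
34 [-9, -70, 36] [-0.04  0.51  2.09  1.22  0.13 -3.02] 0.086
38 [-110, -33, 103] [-0.02  0.26  2.31  1.24  0.12 -3.02] 0.121
38 [-95, -33, 50] [ 0.    0.39  2.25  1.26  0.09 -3.02] 0.196
38 [-95, -33, 36] [ 0.01  0.43  2.25  1.26  0.08 -3.02] 0.216
38 [-31, -33, 36] [ 0.03  0.49  2.14  1.28  0.09 -3.02] 0.171
38 [-31, 0, 36] [ 0.1   0.48  2.16  1.34  0.05 -3.02] 0.17
38 [-9, -110, 80] [-0.13  0.44  2.08  1.16  0.2  -3.02] 0.104
38 [-9, -110, 36] [-0.12  0.53  2.06  1.16  0.17 -3.02] 0.157
38 [-9, -70, 36] [-0.04  0.51  2.09  1.23  0.13 -3.02] 0.157
```

Call:
carry_out(delta_pos=[[0, 0, -0.002], [0, 0, -0.004], [0, 0, -0.006], [0, 0, -0.008], [0, 0, -0.01], [0, 0, -0.01], [0, 0, -0.01], [0, 0, -0.01]], rot=[[0, 0, 10], [0, 0, 20], [0, 0, 30], [0, 0, 40], [0, 0, 50], [0, 0, 60], [0, 0, 70], [0, 0, 80]])

```text
clock: 4.32
eef_pos: [527.1, 31.4, 133.5]
tcp_rot: [2.601, 0.09, 1.95]
contact_force: [-0.2, -0.4, 0.2]
opening: 0.645
grasp_force: 0.0
```

Call:
carry_out(delta_pos=[[0, 0, 0], [0, 0, 0], [0, 0, 0], [0, 0, 0], [0, 0, 0], [0, 0, 0], [0, 0, 0], [0, 0, 0]], rot=[[0, 0, 10], [0, 0, 20], [0, 0, 30], [0, 0, 40], [0, 0, 50], [0, 0, 60], [0, 0, 70], [0, 0, 80]])

```text
clock: 5.32
eef_pos: [527.1, 31.4, 133.5]
tcp_rot: [2.937, -0.511, 0.632]
contact_force: [-0.2, 1.0, 0.4]
opening: 0.644
grasp_force: 0.0
```

```bash
sed -i 's/y=\[0,1,0\]/y=[0,-1,0]/; s/toolR(ST,33)/toolR(ST,42)/; s/# tool y = stand y/# tool y = -stand y/' h.py; python3 - <<'E'
from h import *
where()
for t in ([-115,-33,100],[-110,-33,60]): print(go(t,42))
L=np.load("L.npy"); q=r.sense()["qpos"]
for tip in ([-110,-33,100],[-95,-33,50],[-95,-33,36],[-31,-33,36],[-31,0,36],[-60,-33,36],[-60,-110,80],[-9,-110,80],[-9,-110,36],[-9,-70,36]):
    R=toolR(ST,42); p=s2w(ST,tip)[0]-R.apply([0,0,25])
    q,e=ik(p,R,q,L); print(tip,q.round(2),round(e,3))
E
```

```text
t 5.325 tip [-110.4  -28.5  112.1] ahead 25.0 q [-0.02  0.24  2.3   1.09  0.15 -0.08] F [0.  1.  0.4] op 0.644 err [  1.8 -10.6 -19.7]
(array([-0.0155, -0.0008,  0.0084]), array([-1.78, 10.57, 19.74]))
(array([-0.031 , -0.0065,  0.0451]), array([-1.78, 10.57, 19.74]))
[-110, -33, 100] [-0.07  0.33  2.42  2.55  0.37 -1.25] 0.0
[-95, -33, 50] [-0.06  0.49  2.4   2.72  0.5  -1.42] 0.0
[-95, -33, 36] [-0.06  0.53  2.4   2.75  0.53 -1.45] 0.0
[-31, -33, 36] [-0.01  0.55  2.28  2.75  0.44 -1.39] 0.0
[-31, 0, 36] [ 0.07  0.55  2.29  2.88  0.44 -1.46] 0.0
[-60, -33, 36] [-0.03  0.54  2.33  2.75  0.48 -1.42] 0.0
[-60, -110, 80] [-0.22  0.44  2.28  2.26  0.39 -1.07] 0.0
[-9, -110, 80] [-0.17  0.48  2.18  2.22  0.34 -0.98] 0.0
[-9, -110, 36] [-0.17  0.58  2.18  2.41  0.41 -1.19] 0.0
[-9, -70, 36] [-0.08  0.57  2.21  2.58  0.4  -1.29] 0.0
```

Call:
carry_out(delta_pos=[[-0.004, 0, 0.002], [-0.008, 0, 0.004], [-0.012, -0.001, 0.006], [-0.0155, -0.001, 0.008], [-0.0155, -0.001, 0.008], [-0.0155, -0.001, 0.008], [-0.0155, -0.001, 0.008], [-0.0155, -0.001, 0.008]], rot=[[-0.3, 2, 4], [-0.7, 4, 8], [-1, 6, 12], [-1.4, 8, 16], [-1.8, 10.6, 19.7], [-1.8, 10.6, 19.7], [-1.8, 10.6, 19.7], [-1.8, 10.6, 19.7]])

```text
clock: 6.32
eef_pos: [520.3, 24.8, 118.8]
tcp_rot: [3.137, -0.734, 0.241]
contact_force: [-0.5, 0.4, -0.2]
opening: 0.645
grasp_force: 0.0
```

```bash
python3 - <<'E'
from h import *
where()
for t in ([-115,-33,100],[-110,-33,60],[-95,-33,40]): print(go(t,42))
C=cam("wrist",r.sense());im=r.grab_frame("wrist"); cv2.imwrite("pics/w3.png",im)
E
```

```text
t 6.325 tip [-114.8  -33.3  100.2] ahead 25.0 q [-0.08  0.32  2.43  2.54  0.38 -1.24] F [-0.4  0.6 -0.2] op 0.645 err [ 0.   0.  -0.3]
(array([-0.0003, -0.0003,  0.    ]), array([-0.03, -0.03,  0.34]))
(array([-0.0234, -0.0005,  0.0331]), array([-0.03, -0.03,  0.34]))
(array([-0.0256, -0.0005,  0.058 ]), array([-0.03, -0.03,  0.34]))
```

View pics/w3.png

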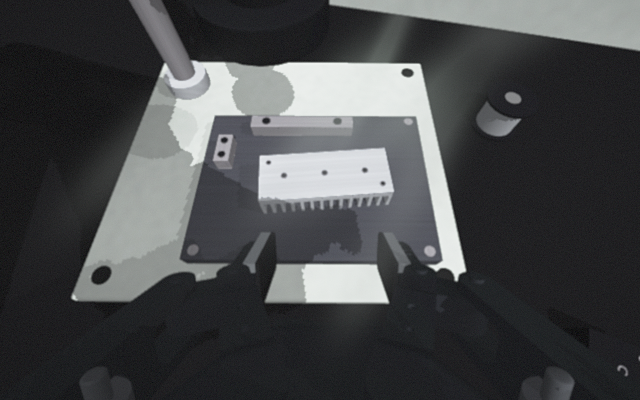

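```bash
python3 - <<'E'
from h import *
for t in ([-105,-33,70],[-95,-33,40],[-80,-33,37]): print(go(t,42,17))
E
```

```text
(array([-0.013 , -0.0006,  0.037 ]), array([-0.01, -0.04,  0.33]))
(array([-0.0256, -0.0007,  0.0659]), array([-0.01, -0.04,  0.33]))
(array([-0.0165, -0.0006,  0.0782]), array([-0.01, -0.04,  0.33]))
```

Call:
carry_out(delta_pos=[[-0.005, 0, 0.018], [-0.013, -0.001, 0.037], [-0.019, -0.001, 0.052], [-0.026, -0.001, 0.066], [-0.026, -0.001, 0.066], [-0.026, -0.001, 0.066]], rot=[[0, 0, 0.3], [0, 0, 0.3], [0, 0, 0.3], [0, 0, 0.3], [0, 0, 0.3], [0, 0, 0.3]])

```text
clock: 7.12
eef_pos: [544.0, 30.8, 52.1]
tcp_rot: [-3.141, -0.733, 0.232]
contact_force: [0.9, -0.1, -0.5]
opening: 0.642
grasp_force: 0.0
```

```bash
python3 - <<'E'
from h import *
where()
for t in ([-80,-33,37],[-70,-33,37],[-50,-33,37]): print(go(t,42,17))
im=r.grab_frame("wrist"); cv2.imwrite("pics/w4.png",im)
E
```

```text
t 7.125 tip [-90.3 -33.   33.6] ahead 25.0 q [-0.06  0.53  2.39  2.75  0.53 -1.45] F [ 0.9 -0.3 -0.5] op 0.642 err [-0.  -0.   0.1]
(array([0.01  , 0.    , 0.0124]), array([ 0.01,  0.  , -0.05]))
(array([ 0.0174, -0.    ,  0.0191]), array([ 0.01,  0.  , -0.05]))
(array([ 0.0323, -0.    ,  0.0324]), array([ 0.01,  0.  , -0.05]))
```

View pics/w4.png

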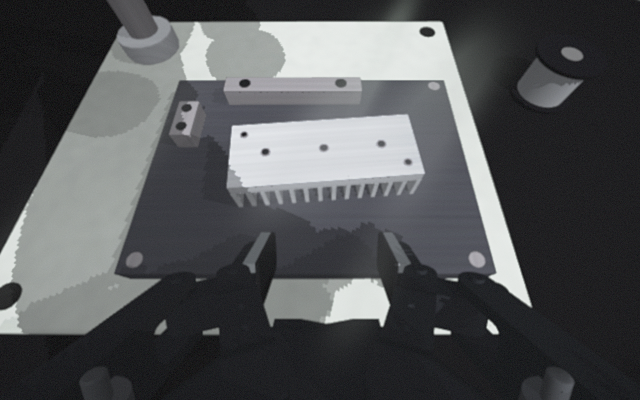

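Call:
carry_out(delta_pos=[[0.006, 0, 0.007], [0.01, 0, 0.0124], [0.014, 0, 0.016], [0.0175, 0, 0.019], [0.021, 0, 0.0225], [0.025, 0, 0.026], [0.0285, 0, 0.029], [0.0325, 0, 0.0325]], rot=[[0, 0, 0], [0, 0, 0], [0, 0, 0], [0, 0, 0], [0, 0, 0], [0, 0, 0], [0, 0, 0], [0, 0, 0]])

```text
clock: 8.18
eef_pos: [588.9, 41.1, 49.2]
tcp_rot: [-3.141, -0.732, 0.231]
contact_force: [-1.0, -0.1, -1.9]
opening: 0.646
grasp_force: 0.4
```

```bash
python3 - <<'E'
from h import *
where()
for t in ([-40,-33,37],[-32,-33,37],[-29,-33,37]): print(go(t,42,17))
im=r.grab_frame("wrist"); cv2.imwrite("pics/w5.png",im)
E
```

```text
t 8.175 tip [-44.4 -33.3  30.6] ahead 25.0 q [-0.02  0.56  2.3   2.75  0.46 -1.41] F [-1.   0.2 -1.9] op 0.646 err [-0.  -0.   0.1]
(array([ 0.0075, -0.0003,  0.0061]), array([ 0.04,  0.04, -0.08]))
(array([ 0.0135, -0.0003,  0.0115]), array([ 0.04,  0.04, -0.08]))
(array([ 0.0157, -0.0003,  0.0135]), array([ 0.04,  0.04, -0.08]))
```

View pics/w5.png

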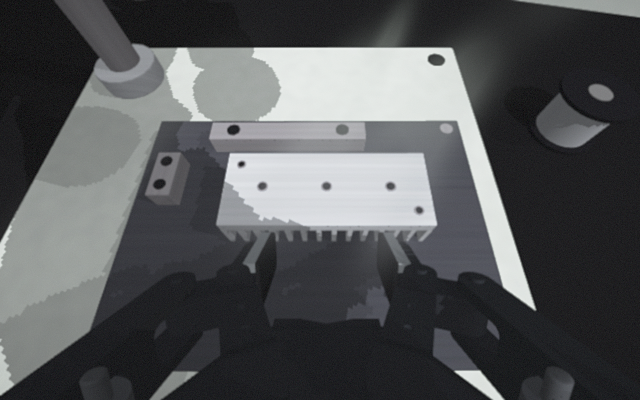

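Call:
carry_out(delta_pos=[[0.003, 0, 0.0027], [0.006, 0, 0.0052], [0.009, 0, 0.0078], [0.0105, 0, 0.0091], [0.012, 0, 0.0104], [0.0125, 0, 0.0109], [0.013, 0, 0.0113], [0.013, 0, 0.0113]], rot=[[0, 0, 0], [0, 0, 0], [0, 0, 0], [0, 0, 0], [0, 0, 0], [0, 0, 0], [0, 0, 0], [0, 0, 0]])

```text
clock: 9.22
eef_pos: [605.4, 45.1, 49.6]
tcp_rot: [-3.141, -0.733, 0.231]
contact_force: [-0.7, 0.3, -0.1]
opening: 0.643
grasp_force: 0.3
```

```bash
python3 - <<'E'
from h import *
where()
C=cam("wrist",r.sense()); im=r.grab_frame("wrist"); cv2.imwrite("pics/w6.png",im)
d=r.cut_out("heatsink","wrist"); print([(x["box"],x["p"]) for x in d])
m=d[0]["mask"].astype(np.uint8); print(w2s(ST,toplane(C,cv2.boxPoints(cv2.minAreaRect(np.argwhere(m)[:,::-1].astype(np.float32))),52)).round(1))
print(proj(C,s2w(ST,[[22,55,52],[22,-55,52],[-22,55,52],[-22,-55,52]])).round(1).tolist(), proj(C,s2w(ST,[[22,40,41],[22,-60,41],[-18,55,41],[12,55,41]])).round(1).tolist())
E
```

```text
t 9.225 tip [-27.3 -33.3  31. ] ahead 25.0 q [-0.01  0.56  2.27  2.75  0.44 -1.39] F [-0.7  0.5 -0.1] op 0.643 err [-0.  -0.   0.1]
[([218.1, 155.4, 436.9, 239.1], 0.96), ([0.0, 1.1, 530.3, 400.0], 0.43)]
[[ 19.9  27.1  52. ]
 [ 19.8 -95.8  52. ]
 [-31.4 -86.6  52. ]
 [-31.2  18.2  52. ]]
[[169.9, 151.1], [362.9, 150.8], [147.6, 223.3], [368.3, 223.0]] [[203.7, 162.0], [369.0, 161.8], [161.4, 223.8], [174.9, 176.2]]
```

Call:
carry_out(delta_pos=[[0.0005, 0, 0.0005], [0.001, 0, 0.0009], [0.0015, 0, 0.0013], [0.0015, 0, 0.0013]], rot=[[0, 0, 0], [0, 0, 0], [0, 0, 0], [0, 0, 0]])

```text
clock: 9.82
eef_pos: [607.3, 45.5, 49.6]
tcp_rot: [-3.141, -0.733, 0.231]
contact_force: [-2.3, -0.9, 1.6]
opening: 0.643
grasp_force: 1.1
```

Call:
carry_out(delta_pos=[[0.0004, 0, 0.0004], [0.0008, 0, 0.0007], [0.0008, 0, 0.0007]], rot=[[0, 0, 0], [0, 0, 0], [0, 0, 0]])

```text
clock: 10.2
eef_pos: [607.4, 45.5, 49.4]
tcp_rot: [-3.141, -0.731, 0.231]
contact_force: [-8.3, -3.9, 5.9]
opening: 0.643
grasp_force: 4.4
```

Call:
carry_out(delta_pos=[[0.0004, 0, 0.0004], [0.0008, 0, 0.0007], [0.0008, 0, 0.0007]], rot=[[0, 0, 0], [0, 0, 0], [0, 0, 0]])

```text
clock: 10.58
eef_pos: [607.5, 45.6, 49.3]
tcp_rot: [-3.141, -0.73, 0.23]
contact_force: [-14.4, -5.8, 12.2]
opening: 0.646
grasp_force: 7.7
```

Call:
carry_out(delta_pos=[[-0.002, 0, -0.002], [-0.006, 0, -0.006], [-0.012, 0, -0.012], [-0.02, 0, -0.019], [-0.015, 0, -0.045], [-0.01, 0, -0.07], [-0.01, 0, -0.07], [-0.01, 0, -0.07]], rot=[[0, 0, 0], [0, 0, 0], [0, 0, 0], [0, 0, 0], [0, 0, 0], [0, 0, 0], [0, 0, 0], [0, 0, 0]])

```text
clock: 11.58
eef_pos: [556.8, 33.5, 94.9]
tcp_rot: [-3.141, -0.733, 0.231]
contact_force: [-0.1, 0.2, 0.3]
opening: 0.64
grasp_force: 0.0
```

```bash
python3 - <<'E'
from h import *
where()
C=cam("wrist",r.sense()); im=r.grab_frame("wrist"); cv2.imwrite("pics/w7.png",im)
for t in ([-70,-115,85],[-8,-118,85],[-8,-118,37]): print(go(t,42,25))
print(proj(C,s2w(ST,[[22,55,52],[22,-55,52],[-22,55,52],[-22,-55,52]])).round(1).tolist(), proj(C,s2w(ST,[[22,40,41],[22,-60,41],[-18,55,41],[12,55,41]])).round(1).tolist())
E
```

```text
t 11.575 tip [-77.3 -33.3  76.3] ahead 25.0 q [-0.05  0.42  2.36  2.64  0.39 -1.31] F [-0.1  0.3  0.3] op 0.64 err [-0.   0.   0.1]
(array([ 0.0116,  0.0817, -0.0018]), array([ 0.04,  0.02, -0.08]))
(array([0.0577, 0.0846, 0.0397]), array([ 0.04,  0.02, -0.08]))
(array([0.0256, 0.0847, 0.0754]), array([ 0.04,  0.02, -0.08]))
[[214.2, 134.0], [352.2, 133.8], [203.1, 181.9], [354.9, 181.6]] [[236.9, 142.6], [357.1, 142.5], [209.8, 184.6], [216.8, 152.5]]
```

View pics/w7.png

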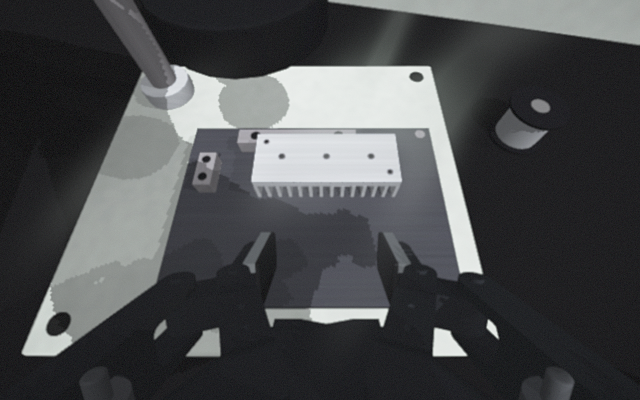

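Call:
carry_out(delta_pos=[[0.004, 0.027, -0.001], [0.008, 0.054, -0.002], [0.012, 0.085, -0.002], [0.027, 0.085, 0.012], [0.042, 0.085, 0.026], [0.057, 0.085, 0.04], [0.057, 0.085, 0.04], [0.057, 0.085, 0.04]], rot=[[0, 0, 0], [0, 0, 0], [0, 0, 0], [0, 0, 0], [0, 0, 0], [0, 0, 0], [0, 0, 0], [0, 0, 0]], claw=0.0, grip_force=20)

```text
clock: 12.62
eef_pos: [642.6, -32.5, 102.4]
tcp_rot: [-3.14, -0.731, 0.232]
contact_force: [-1.1, 0.3, -0.9]
opening: 0.004
grasp_force: 0.0
```

```bash
python3 - <<'E'
from h import *
where()
for t in ([-8,-118,60],[-8,-118,38]): print(go(t,42,25))
E
```

```text
t 12.625 tip [  -9.1 -117.3   83.8] ahead 25.0 q [-0.19  0.47  2.17  2.14  0.33 -0.92] F [-1.   0.5 -0.9] op 0.004 err [ 0.  -0.1  0.1]
(array([-0.0151,  0.0007,  0.0185]), array([-0.02,  0.1 , -0.06]))
(array([-0.0298,  0.0007,  0.0349]), array([-0.02,  0.1 , -0.06]))
```

Call:
carry_out(delta_pos=[[-0.007, 0.0005, 0.009], [-0.015, 0.0005, 0.018], [-0.022, 0.0005, 0.027], [-0.026, 0.0005, 0.031], [-0.028, 0.0005, 0.033], [-0.03, 0.0005, 0.035], [-0.03, 0.0005, 0.035]], rot=[[0, 0, 0], [0, 0, 0], [0, 0, 0], [0, 0, 0], [0, 0, 0], [0, 0, 0], [0, 0, 0]])

```text
clock: 13.5
eef_pos: [644.6, -33.6, 57.3]
tcp_rot: [-3.141, -0.733, 0.231]
contact_force: [-0.8, 0.1, -0.0]
opening: -0.003
grasp_force: 0.0
```

```bash
python3 - <<'E'
from h import *
where()
for t in ([-8,-100,37],[-8,-75,37],[-8,-70,37]): print(go(t,42,25))
C=cam("wrist",r.sense()); im=r.grab_frame("wrist"); cv2.imwrite("pics/w8.png",im)
E
```

```text
t 13.5 tip [  -7.4 -118.8   38.7] ahead 25.0 q [-0.19  0.57  2.17  2.36  0.4  -1.15] F [-0.7  0.3 -0. ] op -0.003 err [-0.  -0.   0.1]
(array([-0.0016, -0.0188,  0.0009]), array([ 0.04,  0.02, -0.08]))
(array([-0.0016, -0.0438,  0.0008]), array([ 0.04,  0.02, -0.08]))
(array([-0.0017, -0.0488,  0.0008]), array([ 0.04,  0.02, -0.08]))
```

View pics/w8.png

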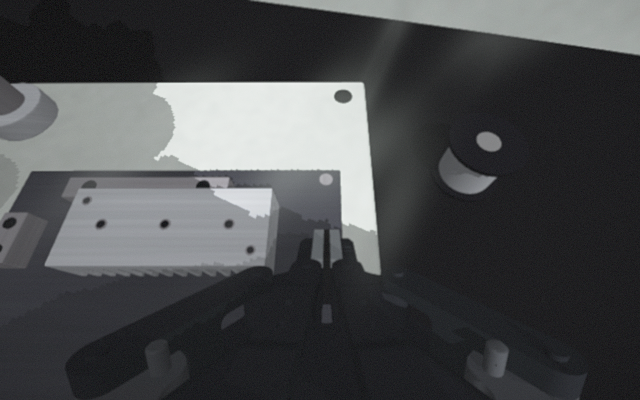

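Call:
carry_out(delta_pos=[[-0.001, -0.006, 0.0005], [-0.001, -0.012, 0.0005], [-0.001, -0.018, 0.0005], [-0.001, -0.023, 0.0005], [-0.001, -0.028, 0.0005], [-0.001, -0.033, 0.0005], [-0.001, -0.038, 0.0005], [-0.001, -0.041, 0.0005]], rot=[[0, 0, 0], [0, 0, 0], [0, 0, 0], [0, 0, 0], [0, 0, 0], [0, 0, 0], [0, 0, 0], [0, 0, 0]])

```text
clock: 14.55
eef_pos: [634.7, 6.5, 56.3]
tcp_rot: [-3.141, -0.733, 0.231]
contact_force: [-0.9, -3.4, 0.4]
opening: 0.003
grasp_force: 1.3
```

```bash
cat >> h.py <<'E'
def corners(tag):
    C=cam("wrist",r.sense()); im=r.grab_frame("wrist"); cv2.imwrite(f"pics/{tag}.png",im)
    d=r.cut_out("heatsink","wrist"); d=[x for x in d if x["p"]>.5]
    for x in d[:2]:
        c=cv2.convexHull(np.argwhere(x["mask"])[:,::-1].astype(np.int32)); a=cv2.approxPolyDP(c,4,True)[:,0]
        print(x["p"],x["box"],np.c_[a,w2s(ST,toplane(C,a,52))[:,:2].round(1)].tolist())
    print("home",proj(C,s2w(ST,[[22,55,52],[22,-55,52],[-22,55,52],[-22,-55,52]])).round(1).tolist(), "stops",proj(C,s2w(ST,[[22,40,41],[22,-60,41],[-18,55,41],[12,55,41]])).round(1).tolist())
E
python3 - <<'E'
from h import *
where(); corners("w9")
E
```

```text
t 14.55 tip [ -7.7 -77.5  37.7] ahead 25.0 q [-0.1   0.56  2.2   2.54  0.4  -1.25] F [-1.7 -3.1  0.4] op 0.003 err [-0.  -0.   0.1]
0.72 [75.2, 185.9, 307.7, 274.4] [[303.0, 191.0, 19.3, -65.5], [306.0, 234.0, -5.7, -67.9], [285.0, 272.0, -25.0, -58.4], [110.0, 274.0, -25.9, 26.0], [76.0, 263.0, -20.6, 44.7], [108.0, 187.0, 22.0, 44.0]]
home [[88.5, 187.1], [284.4, 186.8], [54.1, 265.8], [278.4, 265.8]] stops [[127.5, 196.0], [295.3, 195.8], [75.4, 263.0], [96.2, 211.4]]
```

Call:
carry_out(delta_pos=[[0, -0.002, 0], [0, -0.004, 0], [0, -0.006, 0], [0, -0.007, 0], [0, -0.008, 0], [0, -0.009, 0], [0, -0.009, 0]], rot=[[0, 0, 0], [0, 0, 0], [0, 0, 0], [0, 0, 0], [0, 0, 0], [0, 0, 0], [0, 0, 0]])

```text
clock: 15.52
eef_pos: [632.7, 15.1, 56.2]
tcp_rot: [-3.141, -0.733, 0.231]
contact_force: [0.7, -1.4, 0.9]
opening: 0.002
grasp_force: 0.4
```

Call:
carry_out(delta_pos=[[0, -0.0005, 0], [0, -0.001, 0], [0, -0.001, 0]], rot=[[0, 0, 0], [0, 0, 0], [0, 0, 0]])

```text
clock: 15.9
eef_pos: [632.5, 16.0, 56.2]
tcp_rot: [-3.141, -0.733, 0.231]
contact_force: [-0.5, -0.9, 0.4]
opening: 0.003
grasp_force: 0.6
```

Call:
carry_out(delta_pos=[[0, -0.0005, 0], [0, -0.001, 0], [0, -0.001, 0]], rot=[[0, 0, 0], [0, 0, 0], [0, 0, 0]])

```text
clock: 16.27
eef_pos: [632.3, 16.8, 56.2]
tcp_rot: [-3.141, -0.733, 0.231]
contact_force: [0.9, -3.3, -0.4]
opening: -0.004
grasp_force: 1.7
```

Call:
carry_out(delta_pos=[[0, -0.0005, 0], [0, -0.001, 0], [0, -0.001, 0]], rot=[[0, 0, 0], [0, 0, 0], [0, 0, 0]])

```text
clock: 16.65
eef_pos: [632.3, 17.0, 56.3]
tcp_rot: [-3.141, -0.732, 0.229]
contact_force: [1.6, -8.8, 0.3]
opening: 0.002
grasp_force: 4.6
```

Call:
carry_out(delta_pos=[[0, -0.0005, 0], [0, -0.001, 0], [0, -0.001, 0]], rot=[[0, 0, 0], [0, 0, 0], [0, 0, 0]])

```text
clock: 17.02
eef_pos: [632.2, 17.2, 56.4]
tcp_rot: [-3.141, -0.732, 0.227]
contact_force: [0.9, -14.5, 1.2]
opening: -0.002
grasp_force: 7.3
```

```bash
python3 - <<'E'
from h import *
where(); corners("w10")
E
```

```text
t 17.025 tip [ -7.7 -66.7  37.8] ahead 25.0 q [-0.08  0.56  2.21  2.59  0.39 -1.29] F [ -2.4 -14.3   1.2] op -0.002 err [-0.2 -0.   0.2]
0.87 [78.5, 187.6, 308.7, 278.3] [[303.0, 193.0, 18.2, -54.8], [305.0, 234.0, -5.6, -56.6], [285.0, 271.0, -24.4, -47.4], [109.0, 275.0, -25.9, 37.3], [79.0, 265.0, -21.1, 53.8], [109.0, 188.0, 22.0, 54.0], [299.0, 187.0, 22.0, -52.4]]
home [[107.2, 187.9], [303.6, 186.9], [75.9, 266.9], [300.8, 266.0]] stops [[145.2, 196.7], [313.4, 195.9], [95.5, 264.1], [114.4, 212.2]]
```

Call:
carry_out(delta_pos=[[0, 0.004, 0], [0, 0.012, 0], [0, 0.025, 0], [0, 0.03, -0.03], [0, 0.03, -0.06], [0, 0.03, -0.085], [0, 0.03, -0.085]], rot=[[0, 0, 0], [0, 0, 0], [0, 0, 0], [0, 0, 0], [0, 0, 0], [0, 0, 0], [0, 0, 0]])

```text
clock: 18.0
eef_pos: [583.1, -23.7, 120.6]
tcp_rot: [3.141, -0.734, 0.232]
contact_force: [-0.1, 0.7, 0.1]
opening: -0.003
grasp_force: 0.0
```

```bash
python3 - <<'E'
from h import *
where(); print(go([-85,0,80],42,17))
E
```

```text
t 18.0 tip [-64.9 -95.1 102. ] ahead 25.0 q [-0.19  0.38  2.29  2.2   0.35 -0.99] F [0.1 0.7 0.1] op -0.003 err [-0.1  0.1  0. ]
(array([-0.0297, -0.095 ,  0.0107]), array([ 0.08, -0.07, -0.04]))
```

Call:
carry_out(delta_pos=[[-0.006, -0.016, 0.002], [-0.012, -0.032, 0.004], [-0.018, -0.048, 0.006], [-0.024, -0.064, 0.008], [-0.03, -0.08, 0.011], [-0.03, -0.095, 0.011], [-0.03, -0.095, 0.011], [-0.03, -0.095, 0.011]], rot=[[0, 0, 0], [0, 0, 0], [0, 0, 0], [0, 0, 0], [0, 0, 0], [0, 0, 0], [0, 0, 0], [0, 0, 0]], claw=0.055)

```text
clock: 19.0
eef_pos: [547.5, 65.7, 90.9]
tcp_rot: [-3.141, -0.733, 0.232]
contact_force: [-1.0, 0.8, 0.3]
opening: 0.647
grasp_force: 0.0
```

```bash
python3 - <<'E'
from h import *
where(); corners("w11"); print(go([-50,-2,37],42,17))
im=cv2.imread("pics/w11.png"); b=im[95:210,185:375]
g=cv2.cvtColor(im,cv2.COLOR_BGR2GRAY)
for u in (260,280,300,320,340): print(u,g[120:215:1,u].tolist())
E
```

```text
t 19.0 tip [-79.    0.1  72.3] ahead 25.0 q [ 0.04  0.42  2.38  2.82  0.4  -1.41] F [-0.8  1.1  0.3] op 0.647 err [-0.  -0.   0.1]
0.76 [249.8, 131.0, 401.3, 191.2] [[399.0, 177.0, -22.1, -52.7], [393.0, 190.0, -32.7, -47.3], [256.0, 190.0, -32.6, 48.2], [250.0, 178.0, -22.9, 53.6], [255.0, 133.0, 17.9, 54.8], [391.0, 129.0, 21.8, -51.7]]
home [[255.3, 128.9], [395.1, 128.8], [248.2, 177.0], [402.1, 176.8]] stops [[276.6, 137.9], [398.2, 137.8], [252.5, 179.9], [257.0, 147.8]]
(array([-0.0022,  0.0017,  0.0539]), array([ 0.06,  0.01, -0.09]))
260 [225, 230, 234, 214, 125, 78, 78, 86, 120, 187, 225, 225, 221, 224, 225, 222, 217, 221, 225, 227, 225, 226, 226, 225, 222, 222, 222, 222, 224, 227, 228, 227, 223, 223, 225, 225, 224, 227, 225, 220, 221, 222, 222, 222, 221, 222, 224, 223, 223, 221, 222, 223, 224, 224, 224, 224, 214, 171, 162, 165, 162, 147, 117, 102, 99, 99, 98, 97, 95, 94, 94, 92, 92, 97, 100, 101, 98, 92, 86, 83, 80, 81, 80, 80, 81, 80, 79, 79, 76, 79, 79, 78, 76, 75, 75]
280 [169, 171, 170, 147, 121, 150, 170, 172, 183, 209, 222, 222, 221, 222, 224, 226, 227, 228, 227, 225
[... 1035 characters left out ...]
8, 219, 217, 216, 218, 219, 218, 219, 220, 221, 221, 221, 220, 223, 211, 172, 154, 163, 167, 161, 158, 152, 150, 150, 149, 153, 154, 156, 158, 156, 140, 109, 98, 98, 97, 96, 95, 94, 94, 95, 93, 93, 92, 92, 91, 94, 92, 93, 91, 92, 92, 91, 86]
340 [231, 232, 232, 216, 165, 173, 182, 181, 188, 212, 218, 219, 219, 220, 221, 223, 225, 225, 224, 222, 221, 221, 221, 220, 221, 219, 219, 219, 220, 222, 221, 220, 218, 217, 220, 223, 223, 222, 220, 218, 216, 217, 218, 219, 216, 215, 219, 216, 219, 221, 221, 221, 221, 221, 222, 226, 216, 172, 161, 164, 162, 162, 159, 161, 158, 158, 159, 160, 164, 167, 170, 166, 147, 112, 96, 95, 93, 90, 92, 92, 94, 91, 89, 88, 91, 91, 91, 90, 88, 82, 73, 68, 69, 67, 67]
```

```bash
python3 - <<'E'
from h import *
g=cv2.cvtColor(cv2.imread("pics/w11.png"),cv2.COLOR_BGR2GRAY).astype(float)
C=cam("wrist",r.sense())
def sub(l,th): i=np.where((l[:-1]-th)*(l[1:]-th)<0)[0][0]; return i+(th-l[i])/(l[i+1]-l[i])
us=np.arange(262,392,6); e=np.array([[u,170+sub(g[170:185,u],195)] for u in us])
w=w2s(ST,toplane(C,e,52)); k=np.polyfit(w[:,1],w[:,0],1); print("front x at y=0",k[1],"slope",k[0],"resid",np.std(w[:,0]-np.polyval(k,w[:,1])))
for v in (150,160,170):
    print(v,g[v,240:262].astype(int).tolist(),g[v,388:410].astype(int).tolist())
print(proj(C,s2w(ST,[[0,55,52],[0,-55,52],[-15,55,52],[-15,-55,52]])).round(1).tolist())
E
```

```text
front x at y=0 -21.614529976955186 slope 0.00198583714186938 resid 0.03440689110237665
150 [174, 180, 174, 162, 153, 145, 138, 136, 138, 143, 156, 174, 209, 227, 229, 228, 228, 228, 228, 229, 228, 227] [217, 217, 217, 217, 215, 218, 216, 218, 203, 161, 119, 111, 112, 112, 114, 113, 114, 114, 116, 116, 115, 114]
160 [176, 171, 162, 159, 159, 160, 157, 158, 157, 158, 181, 223, 223, 221, 219, 221, 222, 221, 221, 221, 221, 220] [215, 216, 215, 216, 215, 215, 216, 216, 216, 216, 192, 126, 101, 104, 109, 108, 108, 108, 108, 110, 110, 109]
170 [93, 48, 38, 39, 43, 44, 44, 64, 127, 195, 224, 224, 223, 223, 222, 221, 223, 223, 222, 222, 222, 223] [209, 198, 208, 217, 217, 219, 218, 218, 218, 218, 219, 201, 149, 108, 103, 103, 107, 107, 105, 106, 107, 108]
[[251.4, 151.9], [397.8, 151.7], [248.9, 168.8], [400.2, 168.6]]
```

Call:
carry_out(delta_pos=[[0, 0, -0.02], [0, 0, -0.04], [0, 0, -0.06], [0, 0, -0.06], [0, 0, -0.06]], rot=[[0, 0, 0], [0, 0, 0], [0, 0, 0], [0, 0, 0], [0, 0, 0]])

```text
clock: 19.73
eef_pos: [508.7, 56.2, 135.9]
tcp_rot: [-3.141, -0.734, 0.231]
contact_force: [-0.4, -0.5, -0.2]
opening: 0.647
grasp_force: 0.0
```

```bash
python3 - <<'E'
from h import *
where(); corners("w12"); print(r.sign_off())
E
```

```text
t 19.725 tip [-1.189e+02 -1.000e-01  1.173e+02] ahead 25.0 q [ 0.02  0.26  2.44  2.67  0.31 -1.28] F [-0.5 -0.4 -0.2] op 0.647 err [-0.1  0.   0.1]
0.97 [585.3, 321.7, 637.6, 388.8] [[639.0, 383.0, -192.3, -205.8], [586.0, 343.0, -168.7, -180.4], [586.0, 323.0, -156.1, -185.8], [611.0, 321.0, -155.0, -204.4], [639.0, 331.0, -161.6, -221.5]]
0.71 [152.2, 368.4, 190.8, 400.0] [[188.0, 370.0, -183.6, 90.8], [180.0, 385.0, -191.9, 94.2], [151.0, 399.0, -199.5, 111.0], [176.0, 369.0, -183.0, 98.9]]
home [[269.8, 128.1], [380.1, 128.0], [265.5, 165.2], [384.5, 165.0]] stops [[286.2, 135.3], [383.1, 135.2], [268.1, 168.0], [270.8, 143.1]]
the job is handed in; nothing more can be done
None
```

The heat sink is pushed home against both stops, within about 0.5 mm and 0.002 rad by the wrist camera. The gripper has let go and drawn back, no knocks or unexpected contacts showed up, and the job is handed in at about 20 s; sign-off returned no verdict.

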